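# Stop-button check on the vibrating table

## Robot

A 7-joint arm with a two-finger parallel gripper is mounted at the origin on a cart in front of the work surface, level with it; the furniture and walls round the work are solid. World frame = base frame: x ahead of the robot, y to its left, z up, the work surface at z = 0. Lengths are in m, angles in degrees, forces in N, time in s.
With the tool pointing down it reaches from about 0.425 to 0.875 m from the base axis. Payload 4.7 kg.
Tool frame: the origin (TCP) lies at the very end of the fingers, on their centre line; the grasp point (between the pads) lies env.tcp_to_grasp behind it (env.tcp_to_grasp is the distance from the TCP to the grasp point, in m); z points along the fingers, x is the direction in which the jaws open and shut, and the axes are right-handed (so a half turn about z gives the same grasp; the last joint's range is limited). The gripper opens to 87 mm and grips with 3 to 60 N. Pads are 19 mm wide; open, the fingers measure 117 mm over their backs; the gripper's body (75 mm by 190 mm) begins 51 mm behind the grasp point.
Start: joints at [-65.082, 18.392, -4.016, 83.108, 1.295, 78.541, -3.26], TCP at [0.266, 0.593, 0.223] pointing down, gripper open.
Joint ranges: [-163.93, 163.93], [-17.29, 119.83], [-79.2, 71.16], [3.27, 140.29], [-89.18, 269.18], [5.43, 117.66], [-154.24, 154.24]. Speed limits (degrees/s): [147.25, 147.25, 180, 180, 180, 180, 180].

## Interface

Orientations are given as [roll, pitch, yaw] about the fixed x, y, z axes, in that order (R = Rz(yaw) Ry(pitch) Rx(roll)).
In Python, from cell import env gives the robot as it stands. The module is installed in compiled form; this text tells all that it offers.
- The arm moves only by the tool send_rows, never from a script. Its argument "steps" is a list of rows, each a list of 3 entries, a list of its own where there are three numbers: the shift along the tool's x, y, z in m, then the turn, a rotation vector about the tool's x, y, z in rad, then the finger opening in m, from 0 to 0.087. A call has exactly 5 rows; each row is the pose to reach, as a shift and turn from the pose commanded when the call began, along the tool's axes at that moment; what a row does not reach only later rows make up. A row lasts 1/12 s, in which the tool goes at most 41.7 mm and 7.16 degrees, less where a joint would pass 70% of its speed; a pose out of reach is approached as far as the arm can. A call with a gripper value outside its range is refused whole. The fingers move at their own pace and stop on an object; "grip_force" is the grip in N (left out, the last holds). Time passes only in rows, so rows that repeat a pose let the fingers close, or fill a call up. It gives the time, the measured TCP pose, the force and the opening at its end, in the units of the state.
- env.get_obs(): the state, without advancing time (a new reading comes with each control period).
- env.read_camera(name): name is "side" or "top" or "wrist"; returns a dict with "pixels" (384x512x3 uint8, red, green, blue), "fx", "fy", "cx", "cy" (pixels), "k1" (the pictures are not rectified: a ray, as slopes to the right and down, at radius r is drawn at 1 + k1 r^2 times it, then the intrinsics apply), "position" and "rotation" of the camera in the world. Camera axes: x right, y up, looking along -z (the intrinsics and any distortion apply to the point x, -y, -z); pixel columns grow to the right and rows downward; lengths in m; the calibration is good to about 2 mm. A picture is of the moment at which its call begins. There is no depth.
- env.sign_off(): hands the job in, once; it reports no verdict.
The state is a dict: "time_s": time; "qpos": joint angles; "joint_velocities": joint speeds; "effort": joint torques, N m; "tool_pos": TCP position; "tool_rot": TCP orientation; "force": force on the tool from outside, world axes, zero at the start; "wrist_torque": the same for the moment, N m; "grip_width": finger opening in m.
Only numpy, scipy, OpenCV 4.12 (cv2) and the standard library are available. Lean on these libraries where they do the work, as an engineer would, in place of code of your own. Each camera call takes 0.05 s, during which the arm holds its last target.

## Task

Do the stop check on the vibrating table: press its winged mushroom stop button straight down until it latches and let go, then push sideways on its wings with the fingers to twist it clockwise (seen from above) until it springs back up, and finally press the tall narrow reset button on the other box fully down and let go. Only push, without squeezing or forcing the buttons, and do not press the wide start button inside its guard ring. Leave every loose thing on the bench and on the vibrating table where it stands.

Things in the scene. Friction and masses are not known exactly. Their poses are not given: they have to be found in the camera images.
- stop_box: Square grey stop box, 84x84x70 mm, fixed to the bench; origin at the centre of its underside. On its top a round steel bezel, 38 mm across, its top 76 mm above the bench; above that only the button's thin stem, so there is free room under the wings.
- stop_top (a point): Centre of the top of the stop button, on its axis: black dome 40 mm across, 21 mm high, with two opposite wings. Its x axis points along one wing and turns with the head. The wings reach 38 mm from the axis, are 12 mm wide and 13 mm high (from 7 to 20 mm below this point); the underside is 21 mm below it. When out, 115 mm above the bench. Press here.
- wing_tip (a point): Outer end of the wing on the +x side of the stop button's head, at half the wing's height (13.5 mm below the head's top), 38 mm from the axis.
- stop (a joint): Travel of the mushroom stop button in m: 0 = out, grows as it is pressed, end stop at 0.010. Spring, 4 N at the start to about 13 N on the way. Pressed past 0.0068 it latches by itself and then, let go, stays in at about 0.0065 to 0.007; it comes out only when the head is twisted.
- stop_head (a joint): Twist of the stop button's head in rad: 0 = rest, grows clockwise seen from above, end stop at 0.85 (49 degrees). A spring turns it back to 0 when let go. The latched button is released at about 0.5 rad and then springs up to 0. Torque at release about 0.12 N m, that is 4 N at 30 mm from the axis.
- reset_top (a point): Centre of the top of the reset button: narrow black plunger, diameter 19 mm, standing 12 mm above its low steel bezel; top 72 mm above the bench when out. Near one end of the oblong grey control box (120x76x56 mm, fixed). x points along the box to the start button, 58 mm away.
- reset (a joint): Travel of the reset button in m: 0 = out, end stop at 0.007. Spring, 2 N at the start to 5.5 N fully down; it springs back when let go.
- start_top (a point): Centre of the top of the start button, which must not be pressed: wide black disc, diameter 33 mm, sunk 2.5 mm in a steel guard ring (42 mm across, 10 mm high, its top 66 mm above the bench) on the control box.
- start (a joint): Travel of the start button in m: 0 = out, end stop at 0.005; spring 2 to 4.5 N.
- ear_mould: Bystander, loose: black stand with a pale ear cast on its face, 65x70x116 mm, standing on the vibrating table. Origin at the centre of its underside.
- cup: Bystander, loose: clear plastic mixing cup, diameter 43 mm, 46 mm tall, standing on the vibrating table. Origin at the centre of its underside.
- wax: Bystander, loose: carved wax block, 36x50x22 mm, between the two stations. Origin at the centre of its underside.
- ear_cast: Bystander, loose: loose ear cast, 69x35x17 mm. Origin at the centre of its underside.
- loop_tool: Bystander, loose: wooden modelling tool with a wire loop, 171 mm long, 12 mm high. Origin at the centre of its underside.
- roller: Bystander, loose: white roller pen, 107 mm long, diameter 22 mm, lying. Origin at the centre of its underside.
- tape: Bystander, loose: roll of masking tape lying flat, diameter 89 mm, 19 mm high. Origin at the centre of its underside.
- clay: Bystander, loose: lump of modelling clay, 45x74x27 mm. Origin at the centre of its underside.

How it is judged (in metres and radians):
On the way, in this order (a step that is already met when the one before it is completed fails the run):
1. the stop button is pressed in, has latched, and stays in with nothing touching it (value of joint stop between 0.0055 and 0.0085 m and contact force between stop_head and the arm below 0.2 N and contact force between stop_head and the fingers below 0.2 N), for 0.15 s.
2. the stop button has been released by the twist and is out again (value of joint stop below 0.0015 m), for 0.1 s.
3. the reset button is pressed down (at least 5 mm of 7 mm) while the stop button is out (value of joint reset above 0.005 m and value of joint stop below 0.0015 m), for 0.05 s.
At the end, for the whole second after the job is handed in: Stop button out (within 1.5 mm) with its head turned back to rest (within 0.08 rad), reset and start buttons out (within 1 mm), every loose thing within 20 mm of where it stood (value of joint stop below 0.0015 m and value of joint stop_head below 0.08 rad and value of joint each of reset, start below 0.001 m and distance of each of ear_mould, cup, wax, ear_cast, loop_tool, roller, tape, clay from where it was at the start of the episode below 0.02 m); the robot touches nothing.
It fails at once if the start button is pressed (more than 2 mm) (value of joint start above 0.002 m).
It fails at once if the stop button is squeezed or forced (more than 35 N) (contact force between stop_head and the fingers above 35 N).
It fails at once if the reset button is squeezed or forced (more than 35 N) (contact force between reset and the fingers above 35 N).
It fails at once if a loose thing is pushed away, lifted or carried (moved more than 20 mm) (distance of any of ear_mould, cup, wax, ear_cast, loop_tool, roller, tape, clay from where it was at the start of the episode above 0.02 m).
It also fails if it takes over 58 s, if anything falls off the work surface, if the arm or the gripper's body presses on something with over 40 N, if the wrist force passes 120 N, or if a joint passes its speed limit or range.

## Working session

There is one attempt and no reset: what is moved stays moved. The work goes in short steps, Python scripts to look and compute and a tool call to move; the robot and the scene stay as the last step left them, time stands still between calls to the robot, and variables do not carry over. Pictures are saved under pics/ and viewed, and the job is handed in when it is done.

Besides the shell and the picture viewer there is one more tool, called after "Call:" as name(argument=value, ...), one argument or row to a line, values as JSON. send_rows: Moves the arm, as the interface text tells. Its arguments: {"type":"object","properties":{"steps":{"type":"array"},"grip_force":{"type":"number"}},"required":["steps"]}

```bash
mkdir -p pics; cat > h.py <<'E'
import numpy as np,cv2
from cell import env
def cam(n):
    c=env.read_camera(n); return c
def save(c,f): cv2.imwrite('pics/'+f,cv2.cvtColor(c['pixels'],cv2.COLOR_RGB2BGR))
def ray(c,u,v):
    a=np.array([(u-c['cx'])/c['fx'],(v-c['cy'])/c['fy']]);s=a.copy()
    for _ in range(30): s=a/(1+c['k1']*(s@s))
    return np.array(c['position']),np.array(c['rotation'])@np.array([s[0],-s[1],-1])
def onz(c,u,v,z):
    p,d=ray(c,u,v); return p+d*(z-p[2])/d[2]
def proj(c,P):
    q=np.array(c['rotation']).T@(np.array(P)-np.array(c['position'])); s=np.array([q[0],-q[1]])/-q[2]
    s=s*(1+c['k1']*(s@s)); return s[0]*c['fx']+c['cx'],s[1]*c['fy']+c['cy']
E
python3 - <<'E'
from h import *
import pickle
d={}
for n in ['side','top','wrist']:
    c=cam(n);d[n]=c;save(c,n+'0.png');print(n,np.round(c['position'],3),c['fx'],c['k1'],np.round(c['rotation'],2).tolist())
pickle.dump(d,open('c0.pkl','wb'))
print(env.get_obs(),env.tcp_to_grasp)
E
```

```text
side [ 0.552 -1.034  0.705] 461.4919042522266 0.05291426666110966 [61.18, 1.19, -1.27]
top [0.381 0.053 1.352] 456.5883528269658 -0.15704158058967455 [7.95, 0.91, -90.52]
wrist [0.199 0.623 0.383] 305.3097855057486 -0.017858915510060788 [-15.26, 0.1, 65.9]
{'time_s': 0.15, 'qpos': array([-65.08124449,  18.42939365,  -4.01633461,  83.15794972,
         1.29610375,  78.5401224 ,  -3.2614861 ]), 'joint_velocities': array([-0.02372657, -0.07805652, -0.023475  , -0.30445522,  0.00950933,
        0.00272326, -0.01137104]), 'effort': array([-2.15637338e-04, -4.91798437e+01, -4.04939968e-01, -3.12876356e+01,
       -6.40392909e-02,  4.04643046e-02,  1.31394340e-04]), 'tool_pos': array([0.26540288, 0.59290277, 0.2217197 ]), 'tool_rot': array([1.79994197e+02, 8.21864017e-02, 6.58901100e+01]), 'force': array([0.09581608, 0.16192318, 0.1191971 ]), 'wrist_torque': array([0.0413894 , 0.03546972, 0.03130231]), 'grip_width': 0.08700413580511633} 0.0187
```

```bash
sed -i 's/^def ray/def RR(c):\n    from scipy.spatial.transform import Rotation as R\n    return R.from_euler("xyz",c["rotation"],degrees=True).as_matrix()\ndef ray/; s/np.array(c\[.rotation.\])/RR(c)/' h.py; cat h.py | tail -18
python3 - <<'E'
from h import *
import pickle
d=pickle.load(open('c0.pkl','rb'))
for n in d: print(n, proj(d[n],[0.266,.593,.223]))
E
```

```text
import numpy as np,cv2
from cell import env
def cam(n):
    c=env.read_camera(n); return c
def save(c,f): cv2.imwrite('pics/'+f,cv2.cvtColor(c['pixels'],cv2.COLOR_RGB2BGR))
def RR(c):
    from scipy.spatial.transform import Rotation as R
    return R.from_euler("xyz",c["rotation"],degrees=True).as_matrix()
def ray(c,u,v):
    a=np.array([(u-c['cx'])/c['fx'],(v-c['cy'])/c['fy']]);s=a.copy()
    for _ in range(30): s=a/(1+c['k1']*(s@s))
    return np.array(c['position']),RR(c)@np.array([s[0],-s[1],-1])
def onz(c,u,v,z):
    p,d=ray(c,u,v); return p+d*(z-p[2])/d[2]
def proj(c,P):
    q=RR(c).T@(np.array(P)-np.array(c['position'])); s=np.array([q[0],-q[1]])/-q[2]
    s=s*(1+c['k1']*(s@s)); return s[0]*c['fx']+c['cx'],s[1]*c['fy']+c['cy']
side (np.float64(172.2203502334107), np.float64(92.53975752100555))
top (np.float64(46.38875001870122), np.float64(305.34837343081745))
wrist (np.float64(257.7367805495015), np.float64(234.3585795710601))
```

View pics/top0.png

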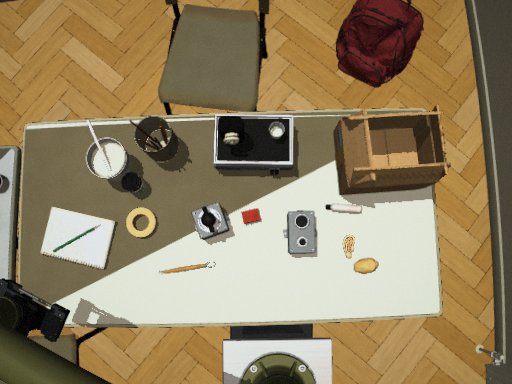

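View pics/side0.png

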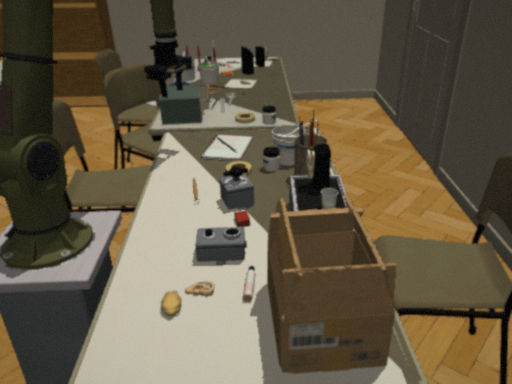

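View pics/wrist0.png

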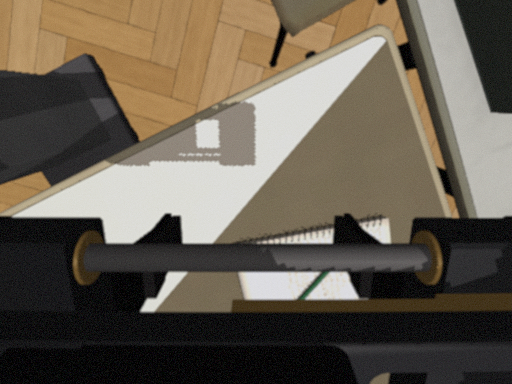

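The top view shows the stop box near (211,219), with its black winged head. The control box is near (301,231), with two buttons, at about (302,221) and (302,238). The red wax is at (251,216). I'll zoom in.

```bash
python3 - <<'E'
from h import *
import pickle
d=pickle.load(open('c0.pkl','rb'))
def z(n,x0,y0,w,h,s): 
    p=cv2.cvtColor(d[n]['pixels'],cv2.COLOR_RGB2BGR)[y0:y0+h,x0:x0+w]
    return cv2.resize(p,None,fx=s,fy=s,interpolation=cv2.INTER_CUBIC)
a=z('top',180,195,60,50,6);b=z('top',275,200,60,50,6);c=z('side',205,155,60,50,6);e=z('side',190,220,60,50,6)
cv2.imwrite('pics/z0.png',np.vstack([np.hstack([a,b]),np.hstack([c,e])]))
for nm,P in dict(stop=(211,217,.115),b1=(302,221,.064),b2=(302,238,.072)).items():
    print(nm,onz(d['top'],*P))
E
```

```text
stop [0.49958249 0.18125136 0.115     ]
b1 [ 0.49033351 -0.07120996  0.064     ]
b2 [ 0.44190677 -0.06939212  0.072     ]
```

View pics/z0.png

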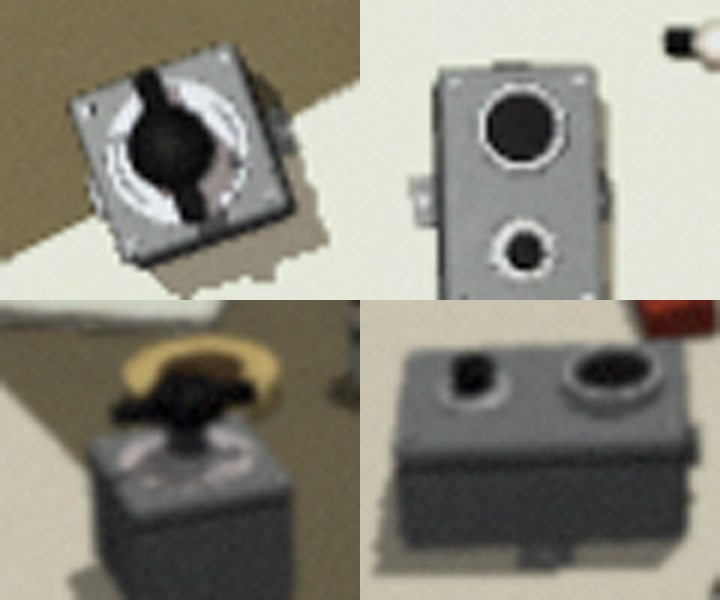

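```bash
python3 - <<'E'
from h import *
import pickle
d=pickle.load(open('c0.pkl','rb'))
c=d['top']
def blob(x0,y0,w,h,t):
    g=cv2.cvtColor(c['pixels'],cv2.COLOR_RGB2GRAY)[y0:y0+h,x0:x0+w]
    n,l,s,m=cv2.connectedComponentsWithStats((g<t).astype('uint8'))
    i=1+np.argmax(s[1:,4]); ys,xs=np.nonzero(l==i); return np.c_[xs+x0,ys+y0],s[i]
for t in(45,60):
    P,s=blob(198,204,22,32,t)
    m=P.mean(0); W=np.array([onz(c,*p,.1) for p in P])
    ev,V=np.linalg.eigh(np.cov(W[:,:2].T)); v=V[:,1]
    q=W[:,:2]@v; print(t,s,m,'axis@.105',onz(c,*m,.105),'yaw',np.degrees(np.arctan2(v[1],v[0])),np.ptp(q))
    P,s=blob(294,231,16,16,t); m=P.mean(0);print('reset',s,m,onz(c,*m,.070))
    P,s=blob(292,210,20,22,t); m=P.mean(0);print('start',s,m,onz(c,*m,.0635))
# side
c=d['side']
for t in(35,45):
    P,s=blob(220,205,50,20,t) if 0 else blob(262-60,212,35,30,t)
    m=P.mean(0);print('side reset',s,m,onz(c,*m,.067))
E
```

```text
45 [  4   3  14  25 193] [208.01554404 219.21243523] axis@.105 [0.49451377 0.19051435 0.105     ] yaw -159.56600304304902 0.07226537255004767
reset [ 6  9  5  5 22] [302.09090909 241.90909091] [ 0.43105255 -0.06960651  0.07      ]
start [ 4  6 11 11 91] [301.07692308 220.92307692] [ 0.49062663 -0.06864504  0.0635    ]
60 [  3   2  15  26 207] [208.03864734 219.14009662] axis@.105 [0.49471271 0.1904511  0.105     ] yaw -158.73253844404033 0.07488826313704672
reset [ 6  8  5  6 26] [302.  241.5] [ 0.43220064 -0.06937536  0.07      ]
start [ 4  6 11 11 96] [301.11458333 220.83333333] [ 0.49088007 -0.06875754  0.0635    ]
side reset [25 17 10  5 37] [231.54054054 231.35135135] [ 0.49047139 -0.07610333  0.067     ]
side reset [25 17 10  5 42] [231.47619048 231.16666667] [ 0.49028546 -0.07527046  0.067     ]
```

```bash
cat >> h.py <<'E'
def go(p,yaw):
    from scipy.spatial.transform import Rotation as R
    o=env.get_obs(); A=R.from_euler("xyz",o['tool_rot'],degrees=True); B=R.from_euler("xyz",[180,0,yaw],degrees=True)
    print(round(o['time_s'],2),'shift',np.round(A.inv().apply(np.array(p)-o['tool_pos']),4),'rot',np.round((A.inv()*B).as_rotvec(),4),'F',np.round(o['force'],2),'at',np.round(o['tool_pos'],4),np.round(o['tool_rot'],2),round(o['grip_width'],4))
E
python3 -c "
from h import *
go([.4946,.1905,.20],76)"
```

```text
0.15 shift [-0.2736  0.3736  0.0222] rot [-0.      0.0014 -0.1765] F [0.1  0.16 0.12] at [0.2654 0.5929 0.2217] [1.7999e+02 8.0000e-02 6.5890e+01] 0.087
```

Call:
send_rows(
  steps=[
    [[-0.025, 0.034, 0.0], [0, 0, -0.02], 0.0],
    [[-0.05, 0.068, 0.0], [0, 0, -0.04], 0.0],
    [[-0.075, 0.102, 0.0], [0, 0, -0.06], 0.0],
    [[-0.1, 0.136, 0.0], [0, 0, -0.08], 0.0],
    [[-0.125, 0.17, 0.0], [0, 0, -0.09], 0.0],
  ],
)

```text
time_s: 0.57
tool_pos: [0.3689, 0.4101, 0.2223]
tool_rot: [-180.0, 0.0, 71.1]
force: [0.3, 0.2, 0.5]
grip_width: 0.0616
```

```bash
python3 -c "
from h import *
go([.4946,.1905,.20],76)"
```

```text
0.57 shift [-0.1671  0.19    0.0223] rot [-0.0001  0.0003 -0.0853] F [0.28 0.2  0.54] at [0.3689 0.4101 0.2223] [-1.800e+02  2.000e-02  7.111e+01] 0.0616
```

Call:
send_rows(
  steps=[
    [[-0.028, 0.032, 0.0], [0, 0, -0.02], 0.0],
    [[-0.06, 0.068, 0.004], [0, 0, -0.04], 0.0],
    [[-0.1, 0.113, 0.01], [0, 0, -0.06], 0.0],
    [[-0.135, 0.153, 0.016], [0, 0, -0.08], 0.0],
    [[-0.167, 0.189, 0.022], [0, 0, -0.085], 0.0],
  ],
)

```text
time_s: 0.98
tool_pos: [0.4714, 0.2297, 0.2058]
tool_rot: [180.0, -0.0, 76.0]
force: [0.9, -0.4, -0.3]
grip_width: 0.0281
```

Call:
send_rows(
  steps=[
    [[0, 0, 0], [0, 0, 0], 0.0],
    [[0, 0, 0], [0, 0, 0], 0.0],
    [[0, 0, 0], [0, 0, 0], 0.0],
    [[0, 0, 0], [0, 0, 0], 0.0],
    [[0, 0, 0], [0, 0, 0], 0.0],
  ],
)

```text
time_s: 1.4
tool_pos: [0.4699, 0.2335, 0.2058]
tool_rot: [-180.0, -0.0, 76.1]
force: [0.4, 0.0, 0.2]
grip_width: 0.0017
```

```bash
python3 -c "
from h import *
go([.4946,.1905,.13],76)
c=cam('wrist');save(c,'w1.png')
c2=cam('side');save(c2,'s1.png')
print(proj(c,[.4946,.1905,.115]),np.round(c['position'],3))
print(proj(c2,[.4946,.1905,.115]))
"
```

```text
1.4 shift [-0.0358  0.0343  0.0758] rot [-0.0003 -0.0003  0.0017] F [0.38 0.04 0.16] at [0.4699 0.2335 0.2058] [-1.7999e+02 -2.0000e-02  7.6100e+01] 0.0017
(np.float64(216.64907179356481), np.float64(225.69243817913753)) [0.4   0.251 0.367]
(np.float64(234.95730454110063), np.float64(167.13741255262062))
```

View pics/w1.png

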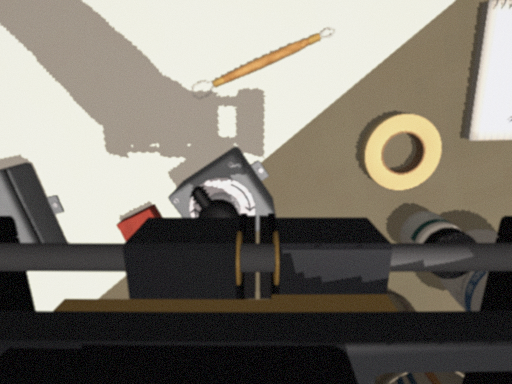

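View pics/s1.png

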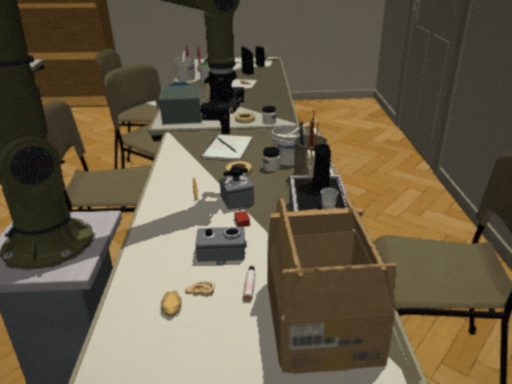

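The wrist view shows the head at about (215,205), mostly hidden behind the fingers. The side view has it at (236,171). I'll cross-check x with the side view.

```bash
python3 - <<'E'
from h import *
import pickle
d=pickle.load(open('c0.pkl','rb'))
c=d['side']
g=cv2.cvtColor(c['pixels'],cv2.COLOR_RGB2GRAY)
x0,y0=215,160
n,l,s,m=cv2.connectedComponentsWithStats((g[y0:y0+20,x0:x0+40]<32).astype('uint8'))
for i in range(1,n):
    if s[i,4]>10: print(s[i],m[i]+[x0,y0], onz(c,*(m[i]+[x0,y0]),.103))
print(g[164:180,222:252])
for p in ([.4946,.1905,.105],[.4312,-.0695,.069],[.4946+.0355,.1905+.0135,.1015],[.4946-.0355,.1905-.0135,.1015]): print(np.round(proj(c,p),1))
x0,y0=222,226
E
```

```text
[  9   7  23  13 137] [235.61313869 171.88321168] [0.49614435 0.18322425 0.103     ]
[[ 90  88  93  93 103 123 141 150 157 156 145 121 100  92  82  75  70  70
   67  71  78  88 111 137 157 159 162 157 130 107]
 [ 91  90  93 100 129 143 155 161 161 139 106  75  60  54  50  51  54  55
   57  56  56  56  73 107 146 157 162 163 150 116]
 [ 90  91  91 113 143 157 162 163 154 111  69  46  39  38  40  39  46  48
   49  50  50  53  57 100 140 158 164 165 153 123]
 [ 92  90  92 117 145 161 160 163 142  92  48  28  21  26  30  26  31  35
   40  46  49  46  61  96 126 145 156 157 143 111]
 [ 88  92  90 105 139 158 160 151 115  63  27  18  20  20  17  18  16  23
   28  35  32  31  38  55  80 109 144 141 120  98]
 [ 91  90  90  90 111 142 145 123  77  37  25  22  12  23  22  27  21  19
   24  18  24  21  14  18  31  80 129 119  93  85]
 [ 91  89  88  77  78 100 106  80  40  25  19  21  11  20  27  28  27  18
   18  14  10   8  15   3  13  54 102 101  78  74]
 [ 94  86  78  58  48  54  56  36  20  14  23  14  19  21  30  22  21  11
   24   8  16  15   7  12  19  47  86  86  75  74]
 [ 86  69  53  
[... 341 characters left out ...]
9  70  76  86  92]
 [ 87  67  43  39  39  43  47  44  39  32  26  20   2   6   8   1  10  39
   66  79  95 105 107  98  83  78  83  87  90  91]
 [ 90  85  74  65  74  88  86  85  81  77  53  33  18  12  14  16  32  76
  122 132 130 123 115 110  99  91  92  93  93  93]
 [ 97  94  96  94 101 111 116 121 124 120  84  47  28  25  23  26  46  92
  142 159 156 147 139 125 112 100  94  92  92  92]
 [111 109 103 109 117 136 138 145 149 136  96  51  36  31  29  28  42  75
  127 155 161 157 153 151 136 115 100  94  91  91]
 [107 111 111 121 144 159 162 149 136 113  77  45  32  29  27  30  32  59
   94 120 139 126 126 145 141 124 111  99  91  92]]
[235.1 170.2]
[207.8 229.9]
[247.2 168.9]
[222.9 173.6]
```

Call:
send_rows(
  steps=[
    [[-0.01, 0.01, 0.0], [0, 0, 0], 0.0],
    [[-0.022, 0.022, 0.01], [0, 0, 0], 0.0],
    [[-0.036, 0.0345, 0.03], [0, 0, 0], 0.0],
    [[-0.036, 0.0345, 0.05], [0, 0, 0], 0.0],
    [[-0.036, 0.0345, 0.07], [0, 0, 0], 0.0],
  ],
)

```text
time_s: 1.92
tool_pos: [0.4961, 0.1878, 0.1354]
tool_rot: [179.9, -0.0, 75.8]
force: [-0.4, 0.5, 0.3]
grip_width: 0.0002
```

Call:
send_rows(
  steps=[
    [[0, 0, 0], [0, 0, 0], 0.0],
    [[0, 0, 0], [0, 0, 0], 0.0],
    [[0, 0, 0], [0, 0, 0], 0.0],
    [[0, 0, 0], [0, 0, 0], 0.0],
    [[0, 0, 0], [0, 0, 0], 0.0],
  ],
)

```text
time_s: 2.33
tool_pos: [0.4963, 0.1891, 0.1373]
tool_rot: [179.9, -0.1, 76.0]
force: [-0.4, 0.8, 0.3]
grip_width: 0.0001
```

```bash
python3 -c "
from h import *
go([.495,.190,.117],76)
c2=cam('side')
p=cv2.cvtColor(c2['pixels'],cv2.COLOR_RGB2BGR)[130:220,195:285];cv2.imwrite('pics/s2.png',cv2.resize(p,None,fx=6,fy=6))
"
```

```text
2.33 shift [ 0.0005 -0.0015  0.0203] rot [ 0.0019 -0.0018 -0.0007] F [-0.43  0.84  0.28] at [0.4963 0.1891 0.1373] [ 1.7989e+02 -1.0000e-01  7.5960e+01] 0.0001
```

View pics/s2.png

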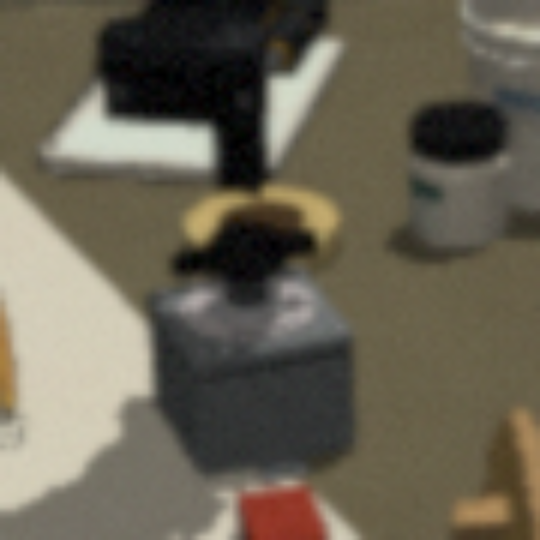

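The fingers stand centred above the head, at about (240,185) and (240,245) in the zoom. Next I'll descend.

Call:
send_rows(
  steps=[
    [[0, -0.001, 0.006], [0, 0, 0], 0.0],
    [[0, -0.0015, 0.012], [0, 0, 0], 0.0],
    [[0, -0.0015, 0.018], [0, 0, 0], 0.0],
    [[0, -0.0015, 0.021], [0, 0, 0], 0.0],
    [[0, -0.0015, 0.023], [0, 0, 0], 0.0],
  ],
)

```text
time_s: 2.8
tool_pos: [0.4937, 0.1887, 0.113]
tool_rot: [-179.9, 0.0, 75.9]
force: [-5.0, -1.6, 13.8]
grip_width: 0.0003
```

Call:
send_rows(
  steps=[
    [[0, 0, 0.001], [0, 0, 0], 0.0],
    [[0, 0, 0.002], [0, 0, 0], 0.0],
    [[0, 0, 0.003], [0, 0, 0], 0.0],
    [[0, 0, 0.004], [0, 0, 0], 0.0],
    [[0, 0, 0.004], [0, 0, 0], 0.0],
  ],
)

```text
time_s: 3.22
tool_pos: [0.494, 0.1888, 0.1095]
tool_rot: [-180.0, -0.0, 75.9]
force: [-2.5, -0.4, 5.5]
grip_width: 0.0007
```

Call:
send_rows(
  steps=[
    [[0, 0, 0.001], [0, 0, 0], 0.0],
    [[0, 0, 0.002], [0, 0, 0], 0.0],
    [[0, 0, 0.003], [0, 0, 0], 0.0],
    [[0, 0, 0.003], [0, 0, 0], 0.0],
    [[0, 0, 0.003], [0, 0, 0], 0.0],
  ],
)

```text
time_s: 3.63
tool_pos: [0.494, 0.1888, 0.1066]
tool_rot: [-180.0, -0.0, 75.9]
force: [-1.8, -0.8, 6.6]
grip_width: 0.0004
```

Call:
send_rows(
  steps=[
    [[0, 0, 0.0005], [0, 0, 0], 0.0],
    [[0, 0, 0.001], [0, 0, 0], 0.0],
    [[0, 0, 0.001], [0, 0, 0], 0.0],
    [[0, 0, 0.001], [0, 0, 0], 0.0],
    [[0, 0, 0.001], [0, 0, 0], 0.0],
  ],
)

```text
time_s: 4.05
tool_pos: [0.494, 0.1888, 0.1058]
tool_rot: [-180.0, -0.0, 75.9]
force: [-3.5, -1.7, 8.4]
grip_width: 0.0006
```

```bash
python3 -c "
from h import *
go([.495,.190,.117],76)
c2=cam('side')
p=cv2.cvtColor(c2['pixels'],cv2.COLOR_RGB2BGR)[130:220,195:285];cv2.imwrite('pics/s3.png',cv2.resize(p,None,fx=6,fy=6))
"
```

```text
4.05 shift [ 0.0014  0.0006 -0.0112] rot [-0.0003 -0.0003 -0.0015] F [-3.48 -1.74  8.37] at [0.494  0.1888 0.1058] [-1.7998e+02 -2.0000e-02  7.5910e+01] 0.0006
```

View pics/s3.png

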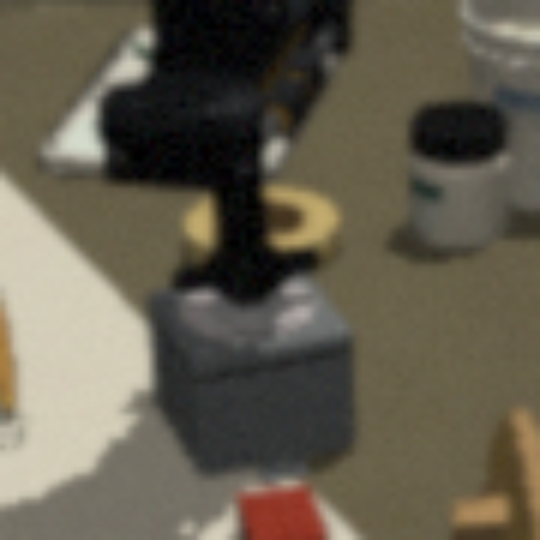

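The head has gone down: the stem is no longer visible above the bezel, near (240,290). I'll lift off.

Call:
send_rows(
  steps=[
    [[0, 0, -0.004], [0, 0, 0], 0.0],
    [[0, 0, -0.012], [0, 0, 0], 0.0],
    [[0, 0, -0.022], [0, 0, 0], 0.0],
    [[0, 0, -0.034], [0, 0, 0], 0.0],
    [[0, 0, -0.04], [0, 0, 0], 0.0],
  ],
)

```text
time_s: 4.52
tool_pos: [0.4949, 0.189, 0.1468]
tool_rot: [179.9, -0.1, 75.9]
force: [0.9, -0.1, 0.0]
grip_width: 0.0005
```

Call:
send_rows(
  steps=[
    [[0, 0, 0], [0, 0, 0], 0.056],
    [[0, 0, 0], [0, 0, 0], 0.056],
    [[0, 0, 0], [0, 0, 0], 0.056],
    [[0, 0, 0], [0, 0, 0], 0.056],
    [[0, 0, 0], [0, 0, 0], 0.056],
  ],
)

```text
time_s: 4.93
tool_pos: [0.4937, 0.1886, 0.1442]
tool_rot: [-180.0, 0.0, 75.9]
force: [0.1, 0.0, 0.7]
grip_width: 0.0263
```

```bash
python3 -c "
from h import *
go([.495,.190,.085],76)
c2=cam('side')
p=cv2.cvtColor(c2['pixels'],cv2.COLOR_RGB2BGR)[130:220,195:285];cv2.imwrite('pics/s4.png',cv2.resize(p,None,fx=6,fy=6))
c=cam('wrist');save(c,'w4.png');print(proj(c,[.495,.190,.108]))
"
```

```text
4.93 shift [0.0018 0.001  0.0592] rot [-0.0008  0.0007 -0.0014] F [0.12 0.03 0.66] at [0.4937 0.1886 0.1442] [-1.7996e+02  4.0000e-02  7.5920e+01] 0.0263
(np.float64(259.316185325058), np.float64(211.8365726366293))
```

View pics/s4.png

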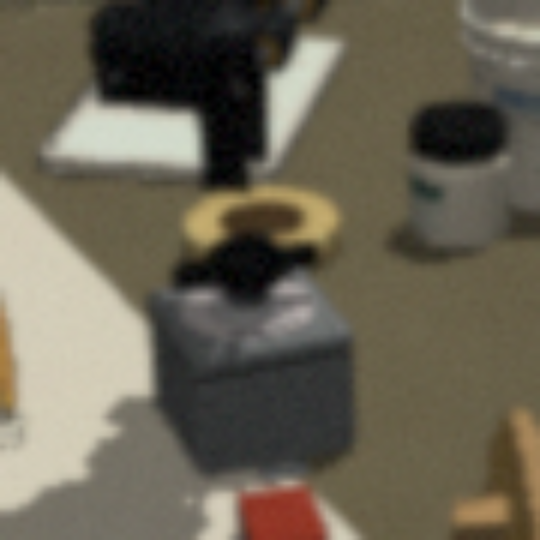

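View pics/w4.png

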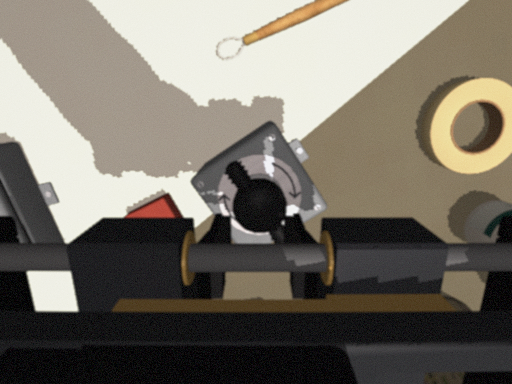

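```bash
python3 -c "
from h import *
c=cam('wrist');print(np.round(c['position'],3),c['rotation'])
g=cv2.cvtColor(c['pixels'],cv2.COLOR_RGB2BGR)[130:300,180:340];cv2.imwrite('pics/w5.png',cv2.resize(g,None,fx=3.5,fy=3.5))
for z in(.09,.1,.108): print(z,onz(c,260,203,z))
print('tip',onz(c,234,167,.0945))
o=env.get_obs();print(o['grip_width'],proj(c,o['tool_pos']))
"
```

```text
[0.424 0.207 0.306] [-1.52209760e+01  2.72543331e-02  7.59307884e+01]
0.09 [0.4949426  0.19070575 0.09      ]
0.1 [0.49163976 0.1914375  0.1       ]
0.108 [0.48899749 0.1920229  0.108     ]
tip [0.46297094 0.17966318 0.0945    ]
0.037325224839754194 (np.float64(256.889433148551), np.float64(232.61656933328288))
```

View pics/w5.png

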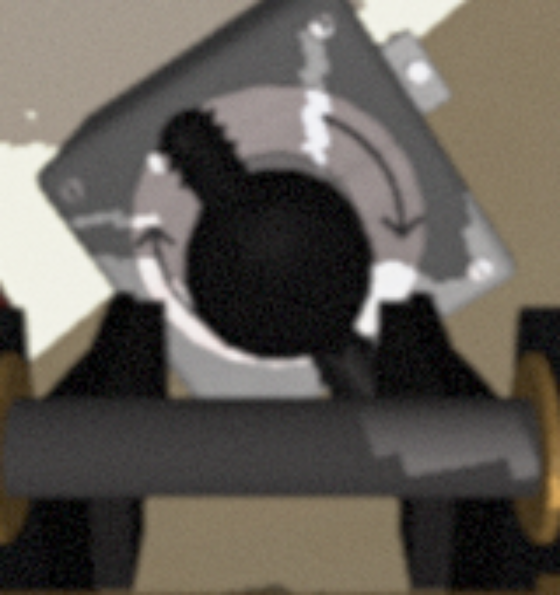

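The button stays latched with nothing touching it. The dome is at (259,205) in the wrist view, with one wing tip near (234,167). Next I'll open to 56 mm and go down with one finger on each side, clear of the wings.

Call:
send_rows(
  steps=[
    [[0.001, 0, 0], [0, 0, 0], 0.056],
    [[0.0019, 0, 0], [0, 0, 0], 0.056],
    [[0.0019, 0, 0], [0, 0, 0], 0.056],
    [[0.0019, 0, 0.005], [0, 0, 0], 0.056],
    [[0.0019, 0, 0.015], [0, 0, 0], 0.056],
  ],
)

```text
time_s: 5.5
tool_pos: [0.4954, 0.191, 0.1304]
tool_rot: [179.9, -0.1, 75.9]
force: [1.1, 0.3, -0.5]
grip_width: 0.0556
```

Call:
send_rows(
  steps=[
    [[0, 0, 0.01], [0, 0, 0], 0.056],
    [[0, 0, 0.02], [0, 0, 0], 0.056],
    [[0, 0, 0.03], [0, 0, 0], 0.056],
    [[0, 0, 0.038], [0, 0, 0], 0.056],
    [[0, 0, 0.042], [0, 0, 0], 0.056],
  ],
)

```text
time_s: 5.92
tool_pos: [0.4935, 0.1901, 0.0859]
tool_rot: [-179.9, 0.1, 75.9]
force: [0.1, -0.3, -0.4]
grip_width: 0.0563
```

```bash
python3 -c "
from h import *
go([.494,.1905,.086],76)
c2=cam('side')
p=cv2.cvtColor(c2['pixels'],cv2.COLOR_RGB2BGR)[130:220,195:285];cv2.imwrite('pics/s6.png',cv2.resize(p,None,fx=6,fy=6))
c=cam('wrist');save(c,'w6.png')
go([.494,.1905,.086],76)
"
```

```text
5.92 shift [ 0.0005  0.0003 -0.0001] rot [-0.0019  0.0018 -0.0015] F [ 0.07 -0.29 -0.38] at [0.4935 0.1901 0.0859] [-1.7989e+02  1.0000e-01  7.5910e+01] 0.0563
6.02 shift [0.0003 0.0001 0.0006] rot [-0.0014  0.0013 -0.0015] F [ 0.24 -0.07  0.71] at [0.4939 0.1902 0.0866] [-1.7992e+02  8.0000e-02  7.5910e+01] 0.056
```

View pics/s6.png

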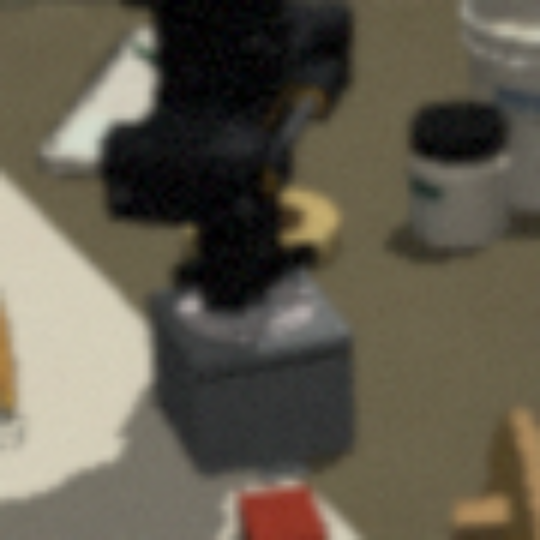

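View pics/w6.png

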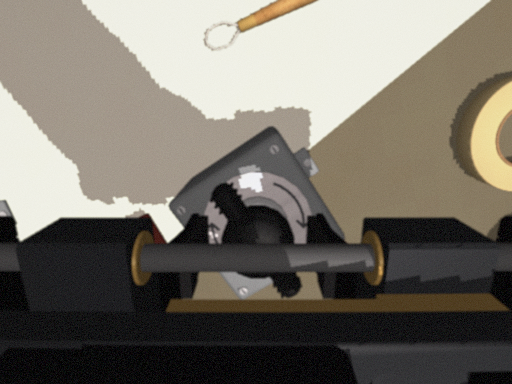

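The fingers stand left and right of the dome, at about (195,240) and (320,240), and the wings are free at (225,195) and (285,285). Now I'll turn clockwise, which is + about tool z.

Call:
send_rows(
  steps=[
    [[0, 0, 0], [0, 0, 0.06], 0.056],
    [[0, 0, 0], [0, 0, 0.12], 0.056],
    [[0, 0, 0], [0, 0, 0.18], 0.056],
    [[0, 0, 0], [0, 0, 0.24], 0.056],
    [[0, 0, 0], [0, 0, 0.3], 0.056],
  ],
)

```text
time_s: 6.43
tool_pos: [0.4951, 0.1908, 0.0885]
tool_rot: [180.0, -0.1, 58.6]
force: [0.2, -0.4, -0.2]
grip_width: 0.0561
```

Call:
send_rows(
  steps=[
    [[0, 0, 0], [0, 0, 0.05], 0.056],
    [[0, 0, 0], [0, 0, 0.1], 0.056],
    [[0, 0, 0], [0, 0, 0.15], 0.056],
    [[0, 0, 0], [0, 0, 0.2], 0.056],
    [[0, 0, 0], [0, 0, 0.25], 0.056],
  ],
)

```text
time_s: 6.85
tool_pos: [0.4954, 0.1905, 0.0885]
tool_rot: [179.9, -0.1, 44.3]
force: [0.2, -0.4, 0.7]
grip_width: 0.0556
```

```bash
python3 -c "
from h import *
go([.494,.1905,.086],76);print(env.get_obs()['wrist_torque'])
c=cam('wrist');save(c,'w7.png')
"
```

```text
6.85 shift [-0.0009 -0.001   0.0025] rot [ 0.0014 -0.0012 -0.554 ] F [ 0.2  -0.36  0.68] at [0.4954 0.1905 0.0885] [ 1.7994e+02 -8.0000e-02  4.4260e+01] 0.0556
[-0.20909864 -0.17608466  0.01937148]
```

View pics/w7.png

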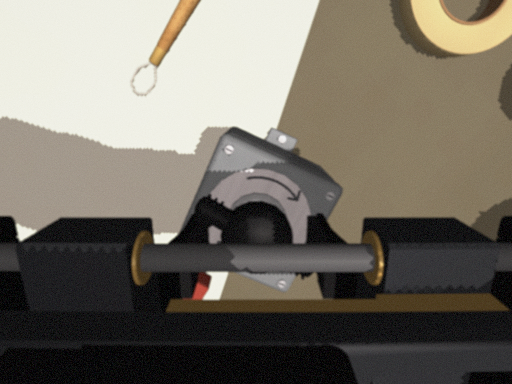

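The wing at (212,212) is about to meet the left finger. I'll keep turning.

Call:
send_rows(
  steps=[
    [[0, 0, 0.001], [0, 0, 0.05], 0.056],
    [[0, 0, 0.002], [0, 0, 0.1], 0.056],
    [[0, 0, 0.002], [0, 0, 0.15], 0.056],
    [[0, 0, 0.002], [0, 0, 0.2], 0.056],
    [[0, 0, 0.002], [0, 0, 0.25], 0.056],
  ],
)

```text
time_s: 7.32
tool_pos: [0.4953, 0.1898, 0.0864]
tool_rot: [179.9, -0.0, 30.0]
force: [0.3, -1.9, 2.0]
grip_width: 0.0559
```

Call:
send_rows(
  steps=[
    [[0, 0, 0], [0, 0, 0.05], 0.056],
    [[0, 0, 0], [0, 0, 0.1], 0.056],
    [[0, 0, 0], [0, 0, 0.15], 0.056],
    [[0, 0, 0], [0, 0, 0.2], 0.056],
    [[0, 0, 0], [0, 0, 0.25], 0.056],
  ],
)

```text
time_s: 7.73
tool_pos: [0.4953, 0.1899, 0.0867]
tool_rot: [180.0, -0.1, 15.7]
force: [0.2, -3.2, 3.1]
grip_width: 0.0561
```

```bash
python3 -c "
from h import *
go([.494,.1905,.086],20);print(env.get_obs()['wrist_torque'])
c=cam('wrist');save(c,'w8.png')
"
```

```text
7.73 shift [-0.0011 -0.0009  0.0007] rot [ 0.0009 -0.0011 -0.0754] F [ 0.17 -3.15  3.13] at [0.4953 0.1899 0.0867] [ 1.7995e+02 -7.0000e-02  1.5680e+01] 0.0561
[-0.52914581  0.09674287  0.16159506]
```

View pics/w8.png

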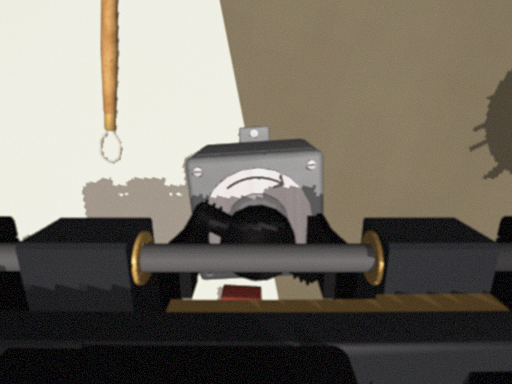

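Call:
send_rows(
  steps=[
    [[0, 0, 0], [0, 0, 0.04], 0.056],
    [[0, 0, 0], [0, 0, 0.07], 0.056],
    [[0, 0, 0], [0, 0, 0.1], 0.056],
    [[0, 0, 0], [0, 0, 0.13], 0.056],
    [[0, 0, 0], [0, 0, 0.13], 0.056],
  ],
)

```text
time_s: 8.2
tool_pos: [0.4953, 0.19, 0.0866]
tool_rot: [180.0, -0.1, 8.4]
force: [1.0, -3.6, 4.2]
grip_width: 0.0561
```

```bash
python3 -c "
from h import *
go([.494,.1905,.086],20);print(env.get_obs()['wrist_torque'])
c2=cam('side')
p=cv2.cvtColor(c2['pixels'],cv2.COLOR_RGB2BGR)[130:220,195:285];cv2.imwrite('pics/s9.png',cv2.resize(p,None,fx=6,fy=6))
c=cam('wrist');save(c,'w9.png')
"
```

```text
8.2 shift [-0.0012 -0.0007  0.0006] rot [ 0.0007 -0.0012 -0.2031] F [ 0.97 -3.56  4.17] at [0.4953 0.19   0.0866] [ 1.7997e+02 -7.0000e-02  8.3600e+00] 0.0561
[-0.70063946  0.02228093  0.17436809]
```

View pics/s9.png

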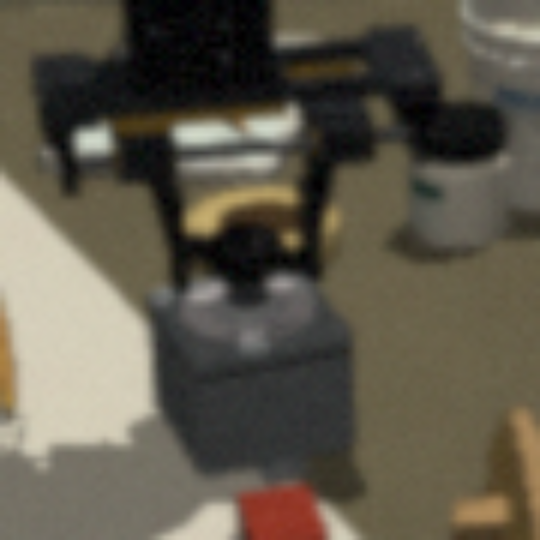

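View pics/w9.png

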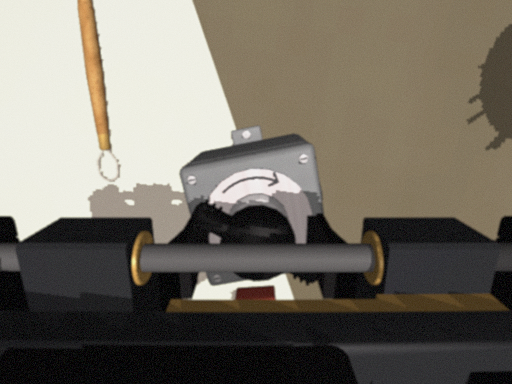

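Call:
send_rows(
  steps=[
    [[0, 0, 0], [0, 0, 0.03], 0.056],
    [[0, 0, 0], [0, 0, 0.03], 0.056],
    [[0, 0, 0], [0, 0, 0.0], 0.056],
    [[0, 0, 0], [0, 0, -0.05], 0.056],
    [[0, 0, 0], [0, 0, -0.1], 0.056],
  ],
)

```text
time_s: 8.72
tool_pos: [0.4946, 0.1902, 0.0858]
tool_rot: [180.0, 0.0, 14.3]
force: [0.0, -3.5, 1.9]
grip_width: 0.0561
```

Call:
send_rows(
  steps=[
    [[0, 0, 0], [0, 0, -0.1], 0.056],
    [[0, 0, 0], [0, 0, -0.2], 0.056],
    [[0, 0, 0], [0, 0, -0.3], 0.056],
    [[0, 0, 0], [0, 0, -0.4], 0.056],
    [[0, 0, 0], [0, 0, -0.5], 0.056],
  ],
)

```text
time_s: 9.13
tool_pos: [0.494, 0.191, 0.0855]
tool_rot: [-179.9, 0.0, 43.1]
force: [0.1, -0.1, 0.8]
grip_width: 0.0559
```

Call:
send_rows(
  steps=[
    [[0, 0, 0], [0, 0, -0.1], 0.056],
    [[0, 0, 0], [0, 0, -0.2], 0.056],
    [[0, 0, 0], [0, 0, -0.3], 0.056],
    [[0, 0, 0], [0, 0, -0.4], 0.056],
    [[0, 0, 0], [0, 0, -0.5], 0.056],
  ],
)

```text
time_s: 9.55
tool_pos: [0.4939, 0.1916, 0.0854]
tool_rot: [-179.9, -0.1, 71.7]
force: [0.0, 0.1, 1.0]
grip_width: 0.0563
```

```bash
python3 -c "
from h import *
go([.494,.1905,.086],76);print(env.get_obs()['wrist_torque'])
c2=cam('side')
p=cv2.cvtColor(c2['pixels'],cv2.COLOR_RGB2BGR)[130:220,195:285];cv2.imwrite('pics/s10.png',cv2.resize(p,None,fx=6,fy=6))
c=cam('wrist');save(c,'w10.png')
"
```

```text
9.55 shift [-0.001   0.0004 -0.0006] rot [-0.0011 -0.0009 -0.0742] F [0.   0.12 0.96] at [0.4939 0.1916 0.0854] [-1.7993e+02 -5.0000e-02  7.1750e+01] 0.0563
[0.00956439 0.01272325 0.01405268]
```

View pics/s10.png

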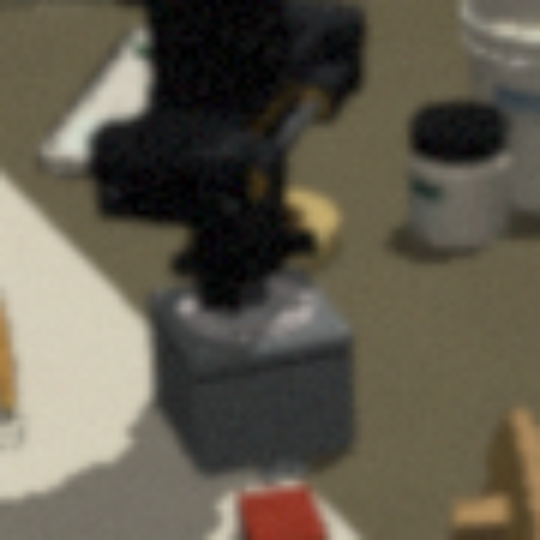

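View pics/w10.png

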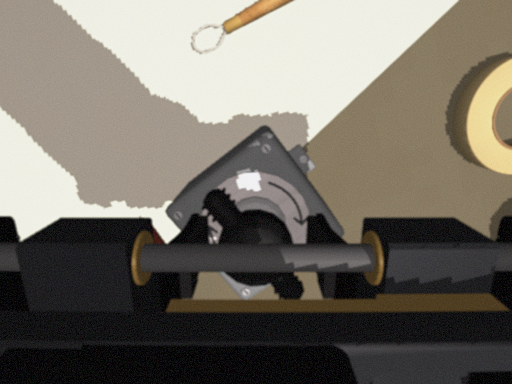

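The wings are back at rest, at (218,200) and (290,288), and the head looks larger, so probably higher. I'll lift to check.

Call:
send_rows(
  steps=[
    [[0, 0, -0.008], [0, 0, 0], 0.056],
    [[0, 0, -0.02], [0, 0, 0], 0.056],
    [[0, 0, -0.04], [0, 0, 0], 0.056],
    [[0, 0, -0.06], [0, 0, 0], 0.056],
    [[0, 0, -0.075], [0, 0, 0], 0.056],
  ],
)

```text
time_s: 10.07
tool_pos: [0.4953, 0.1911, 0.1638]
tool_rot: [179.9, -0.1, 71.3]
force: [0.3, -0.3, -0.9]
grip_width: 0.0557
```

```bash
python3 -c "
from h import *
import pickle
go([.4315,-.0695,.12],76)
c2=cam('side')
f=lambda c:cv2.resize(cv2.cvtColor(c['pixels'],cv2.COLOR_RGB2BGR)[145:205,205:270],None,fx=6,fy=6)
d=pickle.load(open('c0.pkl','rb'))
cv2.imwrite('pics/s11.png',np.hstack([f(d['side']),f(c2)]))
"
```

```text
10.07 shift [-0.2674  0.0233  0.0432] rot [ 0.0019 -0.0023 -0.0829] F [ 0.25 -0.31 -0.95] at [0.4953 0.1911 0.1638] [ 1.799e+02 -1.300e-01  7.125e+01] 0.0557
```

View pics/s11.png

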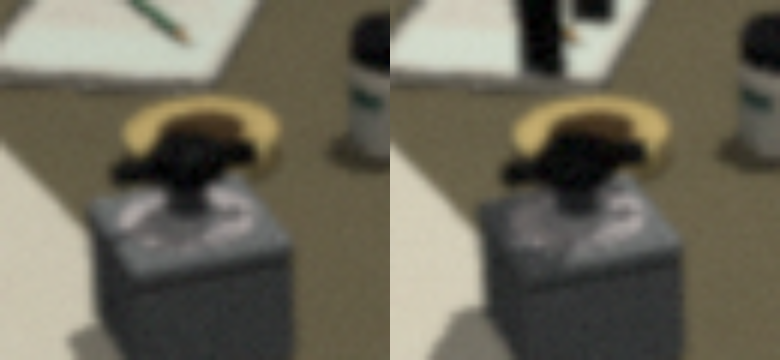

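In the before/after pair the head is in the same place, with dome top, stem and wings matching, so the button is out and at rest. Next is the reset button.

Call:
send_rows(
  steps=[
    [[-0.02, 0.002, 0], [0, 0, 0], 0.0],
    [[-0.05, 0.004, 0], [0, 0, 0], 0.0],
    [[-0.08, 0.007, 0], [0, 0, 0], 0.0],
    [[-0.11, 0.01, 0], [0, 0, 0], 0.0],
    [[-0.14, 0.012, 0], [0, 0, 0], 0.0],
  ],
)

```text
time_s: 10.53
tool_pos: [0.4609, 0.053, 0.1616]
tool_rot: [179.9, -0.1, 71.3]
force: [0.6, 0.3, -0.2]
grip_width: 0.0305
```

Call:
send_rows(
  steps=[
    [[-0.03, 0.002, 0], [0, 0, 0], 0.0],
    [[-0.06, 0.004, 0], [0, 0, 0], 0.0],
    [[-0.09, 0.007, 0.005], [0, 0, 0], 0.0],
    [[-0.115, 0.009, 0.01], [0, 0, 0], 0.0],
    [[-0.127, 0.011, 0.02], [0, 0, 0], 0.0],
  ],
)

```text
time_s: 10.95
tool_pos: [0.4309, -0.073, 0.1423]
tool_rot: [179.8, -0.1, 71.0]
force: [0.9, -0.2, -0.1]
grip_width: 0.0023
```

Call:
send_rows(
  steps=[
    [[0, 0, 0], [0, 0, 0], 0.0],
    [[0, 0, 0], [0, 0, 0], 0.0],
    [[0, 0, 0], [0, 0, 0], 0.0],
    [[0, 0, 0], [0, 0, 0], 0.0],
    [[0, 0, 0], [0, 0, 0], 0.0],
  ],
)

```text
time_s: 11.37
tool_pos: [0.4314, -0.0685, 0.1413]
tool_rot: [180.0, -0.0, 71.5]
force: [1.3, 0.3, 0.4]
grip_width: 0.0004
```

```bash
python3 -c "
from h import *
go([.4315,-.0695,.08],71.2)
c=cam('wrist');save(c,'w12.png');print(proj(c,[.4315,-.0695,.072]))
c=cam('top');save(c,'t12.png')
"
```

```text
11.37 shift [-0.0009  0.0003  0.0613] rot [ 0.0007 -0.0004  0.0044] F [1.25 0.29 0.39] at [ 0.4314 -0.0685  0.1413] [ 1.7996e+02 -2.0000e-02  7.1450e+01] 0.0004
(np.float64(255.81008595922046), np.float64(196.55121799158252))
```

View pics/w12.png

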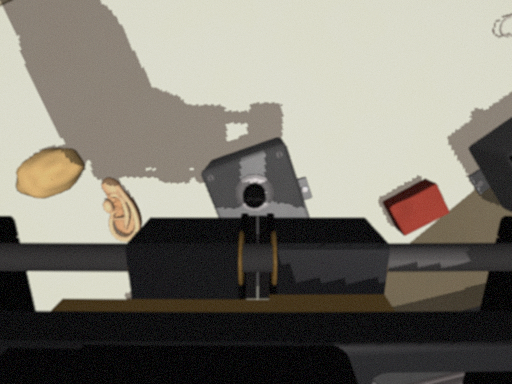

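The reset plunger shows at (255,195) against a predicted (256,196.5), so the position is good.

Call:
send_rows(
  steps=[
    [[-0.001, 0, 0.015], [0, 0, 0], 0.0],
    [[-0.001, 0, 0.03], [0, 0, 0], 0.0],
    [[-0.001, 0, 0.045], [0, 0, 0], 0.0],
    [[-0.001, 0, 0.056], [0, 0, 0], 0.0],
    [[-0.001, 0, 0.061], [0, 0, 0], 0.0],
  ],
)

```text
time_s: 11.88
tool_pos: [0.4296, -0.0703, 0.0784]
tool_rot: [-179.9, 0.1, 71.4]
force: [-0.3, 0.7, 0.8]
grip_width: 0.0004
```

Call:
send_rows(
  steps=[
    [[0, 0, 0.003], [0, 0, 0], 0.0],
    [[0, 0, 0.006], [0, 0, 0], 0.0],
    [[0, 0, 0.009], [0, 0, 0], 0.0],
    [[0, 0, 0.0105], [0, 0, 0], 0.0],
    [[0, 0, 0.0115], [0, 0, 0], 0.0],
  ],
)

```text
time_s: 12.3
tool_pos: [0.4311, -0.0706, 0.0688]
tool_rot: [179.9, -0.0, 71.3]
force: [-1.0, -0.1, 3.7]
grip_width: 0.0006
```

Call:
send_rows(
  steps=[
    [[0, 0, 0.001], [0, 0, 0], 0.0],
    [[0, 0, 0.002], [0, 0, 0], 0.0],
    [[0, 0, 0.003], [0, 0, 0], 0.0],
    [[0, 0, 0.0035], [0, 0, 0], 0.0],
    [[0, 0, 0.0035], [0, 0, 0], 0.0],
  ],
)

```text
time_s: 12.72
tool_pos: [0.4311, -0.0706, 0.0654]
tool_rot: [179.9, -0.0, 71.3]
force: [-1.0, 0.8, 5.9]
grip_width: 0.0006
```

Call:
send_rows(
  steps=[
    [[0, 0, 0.0005], [0, 0, 0], 0.0],
    [[0, 0, 0.001], [0, 0, 0], 0.0],
    [[0, 0, 0.001], [0, 0, 0], 0.0],
    [[0, 0, 0.001], [0, 0, 0], 0.0],
    [[0, 0, 0.001], [0, 0, 0], 0.0],
  ],
)

```text
time_s: 13.13
tool_pos: [0.4312, -0.0706, 0.0652]
tool_rot: [180.0, -0.1, 71.3]
force: [-3.4, 1.3, 15.2]
grip_width: 0.0003
```

The force rose from 5.9 to 15 N with no further travel, so the button is on its end stop. I'll lift off.

Call:
send_rows(
  steps=[
    [[0, 0, -0.005], [0, 0, 0], 0.0],
    [[0, 0, -0.015], [0, 0, 0], 0.0],
    [[0, 0, -0.035], [0, 0, 0], 0.0],
    [[0, 0, -0.06], [0, 0, 0], 0.0],
    [[0, 0, -0.08], [0, 0, 0], 0.0],
  ],
)

```text
time_s: 13.55
tool_pos: [0.4301, -0.071, 0.1449]
tool_rot: [-180.0, 0.0, 71.3]
force: [0.8, 0.0, -0.3]
grip_width: 0.0004
```

Call:
send_rows(
  steps=[
    [[0, 0, 0], [0, 0, 0], 0.0],
    [[0, 0, 0], [0, 0, 0], 0.0],
    [[0, 0, 0], [0, 0, 0], 0.0],
    [[0, 0, 0], [0, 0, 0], 0.0],
    [[0, 0, 0], [0, 0, 0], 0.0],
  ],
)

```text
time_s: 13.97
tool_pos: [0.4296, -0.0707, 0.1427]
tool_rot: [-179.9, 0.1, 71.3]
force: [0.3, 0.9, 0.8]
grip_width: 0.0008
```

```bash
python3 -c "
from h import *
import pickle
go([.4315,-.0695,.08],71.2)
d=pickle.load(open('c0.pkl','rb'))
c2=cam('side')
f=lambda c:cv2.resize(cv2.cvtColor(c['pixels'],cv2.COLOR_RGB2BGR)[150:320,150:350],None,fx=2,fy=2)
cv2.imwrite('pics/s13.png',np.hstack([f(d['side']),f(c2)]))
"
```

```text
13.97 shift [0.0018 0.0015 0.0627] rot [-0.002   0.0009  0.0023] F [0.35 0.92 0.78] at [ 0.4296 -0.0707  0.1427] [-1.7988e+02  5.0000e-02  7.1330e+01] 0.0008
```

View pics/s13.png

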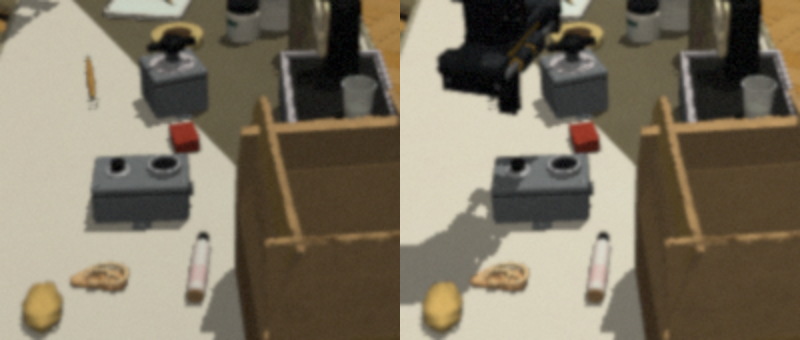

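Before (left) and after (right) match. The stop head is up, the reset plunger at (517,163) is out, and every loose thing in this view is where it stood. I'm handing in.

```bash
python3 -c "
from h import *
print(env.sign_off())"
```

```text
the job is handed in; nothing more can be done
None
```

I did the stop check in the order asked and handed it in at about 14 s of the 58 s allowed; hand-in gives no verdict.

- **Stop press:** I pressed the button about 9 mm with closed fingers. The force read 14 N or less after each move. After I lifted off, the side and wrist pictures showed the head still in, so it had latched.
- **Twist:** I turned the head clockwise with one finger against each wing, at about 0.17 N m, then backed off. The side picture afterwards matched the one from the start, with the head up and the wings at rest.
- **Reset:** I pressed the button to its end stop. The force rose from about 6 N to 15 N with no further travel, at about 6.8 mm. I let go, and it showed as out again.
- **Last look:** The final side picture, compared with the first, showed the buttons out and the loose things in that view unmoved. The fingers were in the air, about 70 mm above the reset button. The arm partly hid the loop tool and the tape was only partly in view. I did not check those two separately.

No check failed. Joint values could not be read, so these findings come from the pictures, forces and tool positions. The wrist view of the stop head was first 6 mm off, at an assumed height of 108 mm. It agreed once I used the height of the dome's rim.

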